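# Put the two-well setting block back in its own rack bay

## Robot

A 6-joint arm with a two-finger parallel gripper is mounted at the origin on the work surface. World frame = base frame: x ahead of the robot, y to its left, z up, the work surface at z = 0. Lengths are in m, angles in rad, forces in N, time in s.
With the tool pointing down it reaches from about 0.4 to 0.925 m from the base axis. Payload 12.5 kg.
Tool frame: the origin (TCP) lies at the centre of the arm's flange, where the gripper is bolted on; the fingertips stand 190 mm ahead of it and the grasp point (between the pads) lies 171 mm ahead of it (arm.tip_reach is the distance from the TCP to the fingertips, in m); z points along the fingers, y is the direction in which the jaws open and shut (so a half turn about z gives the same grasp; the last joint's range is limited). The gripper opens to 95 mm and grips with 3 to 60 N. Pads are 20 mm wide; open, the fingers measure 119 mm over their backs; the gripper's body (75 mm by 180 mm) begins 59 mm behind the grasp point.
Start: joints at [1.147, 0.491, 1.559, -0, 1.092, -0.106], TCP at [0.195, 0.594, 0.405] pointing down, gripper open.
Joint ranges: [-3.1, 3.1], [-0.84, 2.19], [0.05, 2.79], [-1.13, 4.28], [0.06, 2.93], [-2.69, 2.69]. Speed limits (rad/s): [2.22, 2.22, 2.79, 3.14, 3.14, 3.14].

## Interface

Orientations are given as a rotation vector (axis times angle).
In Python, from plant import arm gives the robot as it stands.
- The arm moves only by the shell command python3 -m inch 'ROWS'. ROWS is a JSON object of lists of equal length, an entry for each row: "fingers": the closure, from 0 (fully open) to 1 (shut); "translation": the shift along the tool's x, y, z in mm, a list of three; "roll": the turn about the tool's z in degrees. A call has 1 to 12 rows; each row shifts and turns the commanded pose from where the row before left it, along the tool's axes as they then stand; what a row does not reach is not made up. A row lasts 1/12 s, in which the tool goes at most 41.7 mm and 7.16 degrees, less where a joint would pass 70% of its speed; a pose out of reach is approached as far as the arm can. A call with a gripper value outside its range is refused whole. The fingers move at their own pace and stop on an object; the grip force is fixed at half the most. Time passes only in rows, so rows that do not move let the fingers close. It gives the time, the measured TCP pose, the force and the opening at its end, in the units of the state.
- arm.observe(): the state, without advancing time (a new reading comes with each control period).
- arm.get_image(name): name is "scene" or "top" or "wrist"; returns (picture, depth): 420x560x3 uint8, red, green, blue; 420x560 float32, m along the optical axis (not along the pixel's ray), 0 where there is no reading.
- arm.camera_params(name): a dict with "mtx" (3x3 intrinsics, pixels), "world_from_camera" (4x4, takes a point from camera to world coordinates). Camera axes: x right, y up, looking along -z (the intrinsics and any distortion apply to the point x, -y, -z); pixel columns grow to the right and rows downward; lengths in m; the calibration is good to about 2 mm. A picture is of the moment at which its call begins: read the wrist's pose just before it. camera_params takes no time and is no camera call; for the wrist camera it gives the pose at the moment of the call.
- arm.job_done(): hands the job in, once; it reports no verdict.
Trained networks look in the newest picture that a camera, given by its name, has taken for a name from the list of things; names that differ only in an ending like _2 or _b are one class to them, and where a whole thing is asked for, a point or a joint stands for the part that bears it (a point fixed in the world has none). Each returns a list of dicts, best first, with "confidence" (0 to 1); they miss things now and then, are a little off and sometimes report something else, mostly with a low value. They report only what shows in the picture. A call takes as long as a camera call. They do not tell look-alikes from the thing itself.
- arm.boxes_of(camera, thing): "box" ([centre column, centre row, width, height] in pixels, round what is visible of it).
The state is a dict: "t": time; "q": joint angles; "dq": joint speeds; "joint_efforts": joint torques, N m; "ee_pos": TCP position; "orientation": TCP orientation; "ft_force": force on the tool from outside, world axes, zero at the start; "torque": the same for the moment, N m; "opening": opening from 0.0 (shut) to 1.0 (fully open).
Only numpy, scipy, OpenCV 4.12 (cv2) and the standard library are available. Lean on these libraries where they do the work, as an engineer would, in place of code of your own. Each camera call takes 0.05 s, during which the arm holds its last target. There are 200 camera calls.

## Task

Lift the top setting block (the one with two round wells) off the pile in the carrier, where only its ends can be gripped, set it down flat on the bench and let go. Then take it again by its long sides, since its bay leaves only these free, and return it to the rack bay whose label shows two round wells: upright, fully down and centred between the cheeks, lowered in and not dropped. Leave the block below it, the block already in the rack, the brush and the solder spool where they are.

Things in the scene. Friction and masses are not known exactly. Their poses are not given: they have to be found in the camera images.
- block_a: an aluminium setting block, 46 mm (x) by 64 mm (y) by 36 mm tall, plain upright faces, about 0.27 kg, its top recessed 8 mm with two round wells 22 mm across at y = +-15 mm. The block to return: it starts on top of block_b in the carrier, underside 42 mm above the bench. Half a turn is the same. Origin: centre of underside, z up.
- block_b: an aluminium setting block, 46 mm (x) by 64 mm (y) by 36 mm tall, plain upright faces, about 0.27 kg, its top recessed 8 mm with one slot, 14 by 50 mm. Bottom of the pile in the carrier, underside 6 mm above the bench; it stays there. Origin: centre of underside, z up.
- block_c: an aluminium setting block, 46 mm (x) by 64 mm (y) by 36 mm tall, plain upright faces, about 0.27 kg, its top recessed 8 mm with one square well of 28 mm. It already stands in its own bay, bay_c, and stays there. Origin: centre of underside, z up.
- carrier: fixed grey steel carrier on the robot's left or right: base 70 x 70 x 6 mm, two upright cheeks 4 mm thick, 44 mm long in y, at x = +-29 mm, 78 mm high, level with the pile's top. They leave no room for fingers at the blocks' long sides; the blocks' ends stick out 10 mm in +y and -y. Origin: centre of underside.
- bay_a: fixed steel rack bay, home of block_a, empty: riser 12 mm high (x -33 to 83, y +-41 mm) with two end cheeks facing each other along y. A flat white label on the riser at x = 34 to 80 mm shows two black discs, for two round wells. The three bays stand in a row in varying order. Origin at bench level below the seat's centre; x towards the label.
- seat_a (a point): seat centre of bay_a on the riser's top, 12 mm above the bench, axes as bay_a; block_a's origin belongs here, y along y. Cheeks: 46 mm wide in x, inner faces at y = +-35 mm, 36 mm tall from the seat, then lips flared out at 45 degrees for 8.5 mm more (mouth 87 mm). No room for fingers at the block's ends here; its long sides (+x, -x) are free.
- bay_b: as bay_a, empty, but its label shows one long black bar: home of block_b, not to be used.
- bay_c: as bay_a, but its label shows one black square: home of block_c, which stands in it.
- brush: loose bench brush, 140 mm long (y), 55 mm wide, yellow bristles, black back and raised handle to 82 mm; a bystander on the other side from the carrier. The bench between carrier and brush, nearer than the rack, is clear (0.42 to 0.50 m straight ahead of the base, 80 mm to either side). Origin: centre of underside.
- spool: loose spool of solder wire, 72 mm across, on a steel plate 100 by 100 mm, 76 mm high in all, 0.8 kg; a bystander at one end of the rack. Origin: centre of underside.
- vice: small green bench vice, 110 by 80 mm, 78 mm high, fixed at the other end of the rack; a bystander. Origin: centre of underside.
Things that resemble listed ones, but are neither listed nor needed, are in the scene too. What is shaped like the block_a but pink is not meant.

How it is judged:
On the way:
1. the two-well block is set down flat on the bench and let go (height (world z) of block_a below 0.006 m and angle between block_a's own z axis and vertical below 0.1 rad and contact force between the fingers and block_a below 0.2 N and linear speed of block_a below 0.02 m/s), for 0.2 s.
At the end, for the whole second after the job is handed in: block_a rests, let go and still, on bay_a's seat: within 10 mm in x, 6 mm in y and 4 mm in height of the seat point, upright within 0.06 rad, its length along the bay's y within 0.15 rad (either way round); block_b moved under 20 mm, block_c under 15 mm (x of block_a in the frame of seat_a between -0.01 and 0.01 m and y of block_a in the frame of seat_a between -0.006 and 0.006 m and z of block_a in the frame of seat_a between -0.004 and 0.004 m and angle between block_a's own z axis and vertical below 0.06 rad and angle between the y axis of block_a and the y axis of seat_a, either way round below 0.15 rad and contact force between the fingers and block_a below 0.2 N and linear speed of block_a below 0.02 m/s and distance of block_b from where it was at the start of the episode below 0.02 m and distance of block_c from where it was at the start of the episode below 0.015 m); the robot touches nothing.
It fails at once if block_a is dropped (faster than 0.45 m/s out of the fingers, a fall of about 10 mm) (contact force between the fingers and block_a below 0.1 N and linear speed of block_a above 0.45 m/s).
It fails at once if block_b, under it, is shifted by more than 20 mm (distance of block_b from where it was at the start of the episode above 0.02 m).
It fails at once if block_c in the rack is shifted by more than 15 mm (distance of block_c from where it was at the start of the episode above 0.015 m).
It fails at once if the brush is shifted by more than 30 mm (distance of brush from where it was at the start of the episode above 0.03 m).
It fails at once if the spool is shifted by more than 30 mm (distance of spool from where it was at the start of the episode above 0.03 m).
It also fails if it takes over 64 s, if anything falls off the work surface, if the arm or the gripper's body presses on something with over 40 N, if the wrist force passes 120 N, or if a joint passes its speed limit or range.

## Working session

There is one attempt and no reset: what is moved stays moved. The work goes in short steps, Python scripts to look and compute and a shell command to move; the robot and the scene stay as the last step left them, time stands still between calls to the robot, and variables do not carry over. Pictures are saved under pics/ and viewed, about 8 in all and at most 12, crops included, and the job is handed in when it is done.

```bash
mkdir -p pics; ls; python3 - <<'E'
from plant import arm
import cv2,numpy as np
for n in ["top","scene"]:
    p,d=arm.get_image(n); cv2.imwrite(f"pics/{n}0.png",p[:,:,::-1]); np.savez(f"pics/{n}0.npz",p=p,d=d)
    c=arm.camera_params(n); print(n,np.round(c["mtx"],1).tolist(),np.round(c["world_from_camera"],3).tolist(),[k for k in c])
    for t in ["block_a","carrier","bay_a","brush","spool"]:
        print(t,[(np.round(b["box"]).astype(int).tolist(),round(b["confidence"],2)) for b in arm.boxes_of(n,t)][:6])
s=arm.observe();print(s["t"],s["ee_pos"],s["orientation"],s["opening"],arm.tip_reach)
E
```

```text
pics
top [[473.3, 0.0, 276.9], [0.0, 473.3, 213.5], [0.0, 0.0, 1.0]] [[0.015, 0.991, -0.134, 0.381], [-1.0, 0.015, 0.002, 0.015], [0.004, 0.134, 0.991, 1.247], [0.0, 0.0, 0.0, 1.0]] ['mtx', 'world_from_camera']
block_a [([141, 287, 26, 30], 0.86), ([338, 180, 31, 20], 0.79), ([176, 254, 31, 20], 0.73)]
carrier [([179, 254, 29, 27], 0.73)]
bay_a [([285, 176, 34, 48], 0.74), ([232, 176, 38, 46], 0.71), ([339, 172, 37, 44], 0.6)]
brush [([382, 253, 59, 37], 0.68)]
spool [([142, 166, 47, 47], 0.72)]
scene [[520.6, 0.0, 286.7], [0.0, 520.6, 214.3], [0.0, 0.0, 1.0]] [[0.804, -0.375, 0.462, 1.083], [0.595, 0.529, -0.605, -0.681], [-0.017, 0.761, 0.649, 0.813], [0.0, 0.0, 0.0, 1.0]] ['mtx', 'world_from_camera']
block_a [([272, 287, 31, 43], 0.9), ([303, 136, 25, 13], 0.78), ([299, 167, 20, 15], 0.75), ([307, 151, 27, 28], 0.66)]
carrier [([307, 156, 36, 46], 0.82)]
bay_a [([318, 251, 66, 63], 0.75), ([286, 296, 74, 68], 0.57), ([352, 218, 64, 53], 0.56)]
brush [([165, 283, 59, 67], 0.98), ([352, 219, 58, 54], 0.54)]
spool [([408, 170, 41, 49], 0.79)]
0.6 [0.19529983 0.59369568 0.40475424] [4.97105809e-01 3.10197278e+00 1.54640511e-04] 0.9997991221697453 0.1901
```

```bash
python3 - <<'E'
import cv2
a=cv2.imread("pics/top0.png")[120:320,100:440]
cv2.imwrite("pics/v1.png",cv2.resize(a,None,fx=2.35,fy=2.35,interpolation=cv2.INTER_CUBIC))
E
```

```text
(no output)
```

View pics/v1.png

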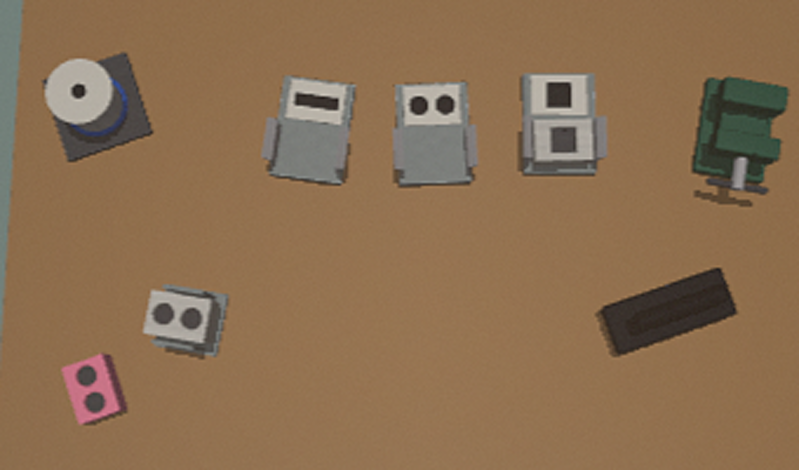

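Top view: the carrier pile with two wells is at about px (178,254), the pink decoy at (141,287). The two-disc bay (bay_a) is the middle one at (285,176), and the brush is at (382,253).

```bash
cat > h.py <<'E'
import numpy as np,cv2
def world(c,d):
    K=c["mtx"];T=c["world_from_camera"];v,u=np.mgrid[:d.shape[0],:d.shape[1]]
    P=np.stack([(u-K[0,2])/K[0,0]*d,-(v-K[1,2])/K[1,1]*d,-d,np.ones_like(d)],-1)@np.asarray(T).T
    P=P[...,:3]; P[d==0]=np.nan; return P
def rect(P,m):
    "min-area rect of masked xy, mm and degrees; returns centre, sizes, direction of LONG axis deg"
    n,l,s,_=cv2.connectedComponentsWithStats(m.astype(np.uint8))
    k=1+np.argmax(s[1:,4]); q=(P[l==k][:,:2]*1000).astype(np.float32)
    b=cv2.boxPoints(cv2.minAreaRect(q)); e1=b[1]-b[0];e2=b[2]-b[1]
    if np.hypot(*e1)<np.hypot(*e2): e1,e2=e2,e1
    a=np.degrees(np.arctan2(e1[1],e1[0]))%180
    return np.round(b.mean(0),1),np.round([np.hypot(*e1),np.hypot(*e2)],1),round(float(a),1),int(s[k,4]),np.round(np.median(P[l==k][:,2])*1000,1)
def win(m,r0,r1,c0,c1):
    w=np.zeros_like(m);w[r0:r1,c0:c1]=m[r0:r1,c0:c1];return w
E
python3 - <<'E'
from plant import arm
from h import *
z=np.load("pics/top0.npz");p=z["p"].astype(int);d=z["d"];P=world(arm.camera_params("top"),d);Z=P[...,2]
print("z rows pile",np.round(Z[240:272:3,165:192:4]*1000).tolist())
print("bench",np.nanmedian(Z[230:290,240:330]))
g=p.min(2)>140
print("white pile",rect(P,win(g,235,275,155,200)))
print("label",rect(P,win(g,150,175,262,306)))
print("pile z>70",rect(P,win(Z>.065,235,275,155,205)))
print("riser z 6..20",rect(P,win((Z>.006)&(Z<.022),145,205,258,310)))
print("bay z>40",rect(P,win(Z>.035,145,205,258,280)),rect(P,win(Z>.035,145,205,285,310)))
print("spool",rect(P,win(Z>.05,130,200,110,175)),"brush",rect(P,win(Z>.02,225,280,345,420)))
E
```

```text
z rows pile [[4.0, -0.0, nan, 3.0, 2.0, -1.0, -1.0], [-4.0, 3.0, 76.0, 80.0, 81.0, 6.0, 0.0], [81.0, 77.0, 75.0, 84.0, 77.0, 8.0, 36.0], [79.0, 73.0, 79.0, 77.0, 76.0, 78.0, 75.0], [73.0, 72.0, 70.0, 80.0, 71.0, 75.0, 67.0], [71.0, 69.0, 79.0, 72.0, 74.0, 73.0, 60.0], [78.0, 82.0, 76.0, 76.0, 72.0, 77.0, 54.0], [77.0, 77.0, 80.0, 79.0, 82.0, 79.0, 43.0], [80.0, 8.0, 3.0, nan, 76.0, 76.0, 30.0], [4.0, 5.0, 80.0, 75.0, 76.0, 8.0, 5.0], [2.0, -2.0, -0.0, 1.0, -3.0, 5.0, 5.0]]
bench 0.0003580751162406415
white pile (array([435.6, 263.4], dtype=float32), array([62.5, 47.6], dtype=float32), 80.5, 324, np.float64(nan))
label (array([682.9,  -2. ], dtype=float32), array([64.9, 45.7], dtype=float32), 93.6, 289, np.float64(nan))
pile z>70 (array([434.2, 263.1], dtype=float32), array([64.3, 45.8], dtype=float32), 80.9, 497, np.float64(76.5))
riser z 6..20 (array([648.8,  -2.8], dtype=float32), array([117. ,  82.2], dtype=float32), 3.4, 1233, np.float64(12.0))
bay z>40 (array([621.4,  34.9], dtype=float32), array([45.7, 10.2], dtype=float32), 1.1, 74, np.float64(52.5)) (array([626. , -44.7], dtype=float32), array([45.8, 10.3], dtype=float32), 0.1, 84, np.float64(52.9))
spool (array([675.3, 381.1], dtype=float32), array([71.6, 71.2], dtype=float32), 61.9, 648, np.float64(75.5)) brush (array([ 450.6, -262.9], dtype=float32), array([140.6,  55. ], dtype=float32), 109.8, 1175, np.float64(36.8))
```

```bash
cat >> h.py <<'E'
def state():
    from plant import arm
    from scipy.spatial.transform import Rotation as R
    s=arm.observe();M=R.from_rotvec(s["orientation"]).as_matrix();return s,M
def goto(x,y,z,yaw):
    "mm, tool shift to target TCP, and roll to tool-y heading yaw (mod 180)"
    s,M=state();d=M.T@(np.array([x,y,z])-s["ee_pos"]*1000)
    now=np.degrees(np.arctan2(M[1,1],M[0,1])); r=(now-yaw+90)%180-90
    print("t %.2f tcp %s yaw %.2f open %.3f F %s tilt %.2f| shift %s roll %.2f"%(s["t"],np.round(s["ee_pos"]*1000,1),now,s["opening"],np.round(s["ft_force"],1),np.degrees(np.arccos(-M[2,2])),np.round(d,1),r))
E
python3 -m inch '{"fingers":[0,0,0,0,0,0,0,0,0,0,0,0],"translation":[[-30,-21.8,0],[-30,-21.8,0],[-30,-21.8,0],[-30,-21.8,0],[-30,-21.8,0],[-30,-21.8,0],[-30,-21.8,0],[-30,-21.8,0],[-30,-21.8,0],[-30,-21.8,0],[-30,-21.8,0],[0,0,0]],"roll":[0,0,0,0,0,0,0,0,0,0,-4.5,-4.6]}'
python3 - <<'E'
from h import *
goto(434,263,405,80.9)
from plant import arm
c=arm.camera_params("wrist");p,d=arm.get_image("wrist")
cv2.imwrite("pics/w1.png",p[:,:,::-1]);np.savez("pics/w1.npz",p=p,d=d,**c)
print([(np.round(b["box"]).tolist(),round(b["confidence"],2)) for b in arm.boxes_of("wrist","block_a")])
E
```

```text
t: 1.6
ee_pos: [0.4366, 0.2589, 0.4049]
orientation: [0.25, 3.13, -0.001]
ft_force: [0.8, 0.2, -0.1]
opening: 1.002
t 1.60 tcp [436.6 258.9 404.9] yaw 80.86 open 1.002 F [ 0.8  0.2 -0.1] tilt 0.08| shift [ 3.2  3.6 -0.1] roll -0.04
[([285.0, 200.0, 74.0, 56.0], 0.86), ([373.0, 92.0, 78.0, 91.0], 0.67), ([284.0, 167.0, 68.0, 4.0], 0.42)]
```

View pics/w1.png

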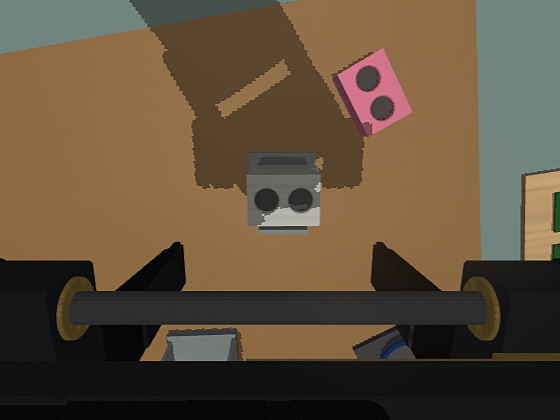

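The wrist view shows the block at (285,200), aligned with the jaws. The pink decoy is at (373,92), clear of it.

```bash
python3 - <<'E'
from h import *
z=np.load("pics/w1.npz");P=world(z,z["d"]);Z=P[...,2]
m=win((Z>.068)&(Z<.09),140,240,225,345)
print(rect(P,m))
# erode outliers: ends per tool axes
q=P[m][:,:2]*1000;a=np.radians(80.9);l=q@[np.cos(a),np.sin(a)];w=q@[-np.sin(a),np.cos(a)]
for v in (l,w): print(np.round(np.percentile(v,[.5,2,98,99.5]),1))
goto(434,263,240,80.9)
E
```

```text
(array([438.9, 263.4], dtype=float32), array([64.1, 53.9], dtype=float32), 81.4, 4218, np.float64(78.2))
[297.8 299.  359.9 361. ]
[-417.9 -416.6 -356.9 -356.4]
t 1.70 tcp [434.6 261.7 404.8] yaw 80.81 open 0.998 F [-0.9  0.   0.4] tilt 0.01| shift [  0.8   1.2 164.8] roll -0.09
```

```bash
python3 -m inch '{"fingers":[0,0,0,0,0,0,0,0,0,0],"translation":[[0.8,1.4,25],[0,0,30],[0,0,30],[0,0,25],[0,0,20],[0,0,15],[0,0,10],[0,0,10],[0,0,0],[0,0,0]],"roll":[-0.3,0,0,0,0,0,0,0,0,0]}'
python3 - <<'E'
from h import *
goto(434.2,263.2,240,81.1)
E
```

```text
t: 2.53
ee_pos: [0.4332, 0.2647, 0.2399]
orientation: [-0.242, -3.132, -0.0]
ft_force: [-0.0, -0.1, 0.6]
opening: 1.002
t 2.53 tcp [433.2 264.7 239.9] yaw 81.18 open 1.002 F [-0.  -0.1  0.6] tilt 0.01| shift [-1.2 -1.3 -0.1] roll 0.08
```

Close on the ends.

```bash
python3 -m inch '{"fingers":[0.2,0.3,0.4,0.5,0.6,0.7,0.7,0.7,0.7,0.7],"translation":[[-1,-1,0],[0,0,0],[0,0,0],[0,0,0],[0,0,0],[0,0,0],[0,0,0],[0,0,0],[0,0,0],[0,0,0]],"roll":[0,0,0,0,0,0,0,0,0,0]}'
python3 -m inch '{"fingers":[0.7,0.7,0.7,0.7,0.7,0.7,0.7,0.7,0.7,0.7],"translation":[[0,0,-3],[0,0,-5],[0,0,-8],[0,0,-10],[0,0,-12],[0,0,-12],[0,0,-12],[0,0,-12],[0,0,-6],[0,0,0]],"roll":[0,0,0,0,0,0,0,0,0,0]}'
python3 - <<'E'
from h import *
goto(460,0,320,93.5)
E
```

```text
t: 3.37
ee_pos: [0.4342, 0.2632, 0.24]
orientation: [0.241, 3.132, 0.001]
ft_force: [-1.2, 0.5, 5.5]
opening: 0.672
t: 4.2
ee_pos: [0.4341, 0.2632, 0.3214]
orientation: [0.241, 3.13, 0.002]
ft_force: [-0.2, 0.9, -3.1]
opening: 0.672
t 4.20 tcp [434.1 263.2 321.4] yaw 81.20 open 0.672 F [-0.2  0.9 -3.1] tilt 0.16| shift [ -65.9 -256.1    1.2] roll -12.30
```

```bash
python3 -m inch '{"fingers":[0.7,0.7,0.7,0.7,0.7,0.7,0.7,0.7,0.7,0.7,0.7,0.7],"translation":[[-3,-10,0],[-5,-20,0],[-7,-26,0],[-7,-26,0],[-7,-26,0],[-7,-26,0],[-7,-26,0],[-7,-26,0],[-7,-26,0],[-6,-24,0],[-3,-14,0],[0,-6,0]],"roll":[0,0,0,0,0,0,0,0,0,0,0,0]}'
python3 -m inch '{"fingers":[0.7,0.7,0.7,0.7,0.7,0.7,0.7,0.7,0.7,0.7,0.7,0.7],"translation":[[0,0,0],[0,0,0],[0,0,0],[0,0,20],[0,0,25],[0,0,25],[0,0,20],[0,0,10],[0,0,7],[0,0,5],[0,0,3],[0,0,0]],"roll":[-6.1,-6.2,0,0,0,0,0,0,0,0,0,0]}'
python3 - <<'E'
from h import *
goto(460,0,198,93.5)
from plant import arm
c=arm.camera_params("wrist");p,d=arm.get_image("wrist")
cv2.imwrite("pics/w2.png",p[:,:,::-1])
E
```

```text
t: 5.2
ee_pos: [0.46, -0.0021, 0.3192]
orientation: [-0.244, -3.131, 0.0]
ft_force: [0.8, 0.3, -2.9]
opening: 0.669
t: 6.2
ee_pos: [0.4602, 0.0002, 0.2046]
orientation: [-0.095, 3.14, 0.0]
ft_force: [-0.3, -0.3, -3.1]
opening: 0.674
t 6.20 tcp [4.602e+02 2.000e-01 2.046e+02] yaw 93.45 open 0.674 F [-0.3 -0.3 -3.1] tilt 0.01| shift [ 0.2 -0.2  6.6] roll -0.05
```

View pics/w2.png

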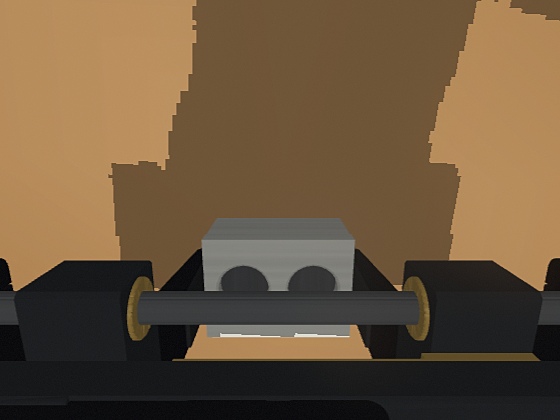

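The block is held level between the jaws, its wells at (245,280) and (312,280). Now lower gently to contact.

```bash
python3 -m inch '{"fingers":[0.7,0.7,0.7,0.7,0.7,0.7,0.7],"translation":[[0,0,2],[0,0,2],[0,0,1],[0,0,1],[0,0,0.5],[0,0,0],[0,0,0]],"roll":[0,0,0,0,0,0,0]}'
```

```text
t: 6.83
ee_pos: [0.4601, 0.0001, 0.1982]
orientation: [-0.096, 3.14, 0.0]
ft_force: [-0.4, 0.4, -2.7]
opening: 0.671
```

```bash
python3 -m inch '{"fingers":[0.7,0.7,0.7,0.7],"translation":[[0,0,0.6],[0,0,0.4],[0,0,0],[0,0,0]],"roll":[0,0,0,0]}'
```

```text
t: 7.17
ee_pos: [0.46, 0.0001, 0.198]
orientation: [-0.096, 3.139, -0.0]
ft_force: [-2.5, 1.1, 12.9]
opening: 0.673
```

Contact is at +13 N, so the block is on the bench. Open, wait, then retreat and turn.

```bash
python3 -m inch '{"fingers":[0.2,0,0,0,0,0,0,0,0],"translation":[[0,0,0],[0,0,0],[0,0,0],[0,0,0],[0,0,0],[0,0,0],[0,0,0],[0,0,0],[0,0,0]],"roll":[0,0,0,0,0,0,0,0,0]}'
python3 -m inch '{"fingers":[0,0,0,0,0,0,0,0,0,0,0,0],"translation":[[0,0,-10],[0,0,-25],[0,0,-30],[0,0,-30],[0,0,-30],[0,0,-25],[0,0,0],[0,0,0],[0,0,0],[0,0,0],[0,0,0],[0,0,0]],"roll":[0,0,0,0,0,7,7,7,7,7,7,7]}'
python3 -m inch '{"fingers":[0,0,0,0,0,0,0,0],"translation":[[0,0,0],[0,0,0],[0,0,0],[0,0,0],[0,0,0],[0,0,0],[0,0,0],[0,0,0]],"roll":[7,7,7,7,7,6,0,0]}'
python3 - <<'E'
from h import *
goto(460,0,198,3.5)
from plant import arm
c=arm.camera_params("wrist");p,d=arm.get_image("wrist")
np.savez("pics/w3.npz",p=p,d=d,**c);cv2.imwrite("pics/w3.png",p[:,:,::-1])
P=world(c,d);Z=P[...,2];m=(Z>.022)&(Z<.045)&(np.hypot(P[...,0]-.46,P[...,1])<.07)
print("wrist",rect(P,m))
p,d=arm.get_image("top");P=world(arm.camera_params("top"),d);Z=P[...,2]
cv2.imwrite("pics/t3.png",p[:,:,::-1])
print("top",rect(P,(Z>.02)&(Z<.05)&(np.hypot(P[...,0]-.46,P[...,1])<.07)))
E
```

```text
t: 7.92
ee_pos: [0.4601, 0.0001, 0.1972]
orientation: [-0.096, 3.14, 0.0]
ft_force: [-0.7, 0.2, -0.5]
opening: 1.0
t: 8.92
ee_pos: [0.46, 0.0001, 0.3472]
orientation: [-1.224, -2.893, -0.0]
ft_force: [-0.0, -0.4, -0.9]
opening: 0.999
t: 9.58
ee_pos: [0.46, 0.0001, 0.3472]
orientation: [-2.149, -2.292, -0.0]
ft_force: [-0.3, -0.5, -0.5]
opening: 0.998
t 9.58 tcp [4.600e+02 1.000e-01 3.472e+02] yaw 3.68 open 0.998 F [-0.3 -0.5 -0.5] tilt 0.01| shift [-1.000e-01 -0.000e+00  1.492e+02] roll 0.18
wrist (array([460.8,   0.8], dtype=float32), array([63.9, 46. ], dtype=float32), 93.6, 4170, np.float64(36.2))Traceback (most recent call last):
  File "<stdin>", line 10, in <module>
  File "h.py", line 9, in rect
    k=1+np.argmax(s[1:,4]); q=(P[l==k][:,:2]*1000).astype(np.float32)
        ~~~~~~~~~^^^^^^^^^
    return _wrapfunc(a, 'argmax', axis=axis, out=out, **kwds)
    return bound(*args, **kwds)
ValueError: attempt to get argmax of an empty sequence
```

View pics/w3.png

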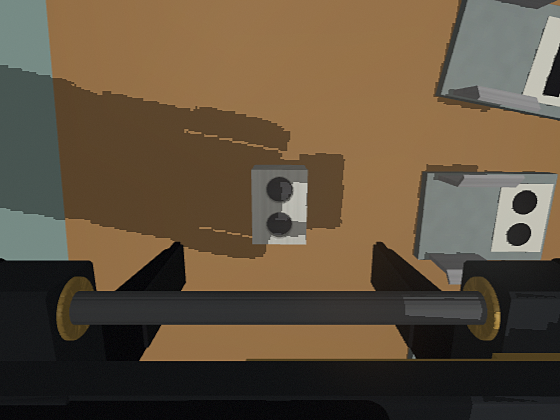

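The block stands flat on the bench at (279,206), released. bay_a with its two discs is at the right, (490,215). Descend and take it by the long sides.

```bash
python3 -m inch '{"fingers":[0,0,0,0,0,0,0,0,0,0],"translation":[[0,0.5,20],[0,0,30],[0,0,30],[0,0,25],[0,0,20],[0,0,12],[0,0,8],[0,0,4],[0,0,0],[0,0,0]],"roll":[0,0,0,0,0,0,0,0,0,0]}'
python3 -m inch '{"fingers":[0.2,0.4,0.5,0.6,0.7,0.8,0.8,0.8,0.8,0.8],"translation":[[0,0,0],[0,0,0],[0,0,0],[0,0,0],[0,0,0],[0,0,0],[0,0,0],[0,0,0],[0,0,0],[0,0,0]],"roll":[0,0,0,0,0,0,0,0,0,0]}'
python3 -m inch '{"fingers":[0.8,0.8,0.8,0.8,0.8,0.8,0.8,0.8,0.8,0.8,0.8],"translation":[[0,0,-3],[0,0,-6],[0,0,-10],[0,0,-15],[0,0,-20],[0,0,-20],[0,0,-20],[0,0,-15],[0,0,-10],[0,0,-3],[0,0,0]],"roll":[0,0,0,0,0,0,0,0,0,0,0]}'
python3 - <<'E'
from h import *
goto(560,-3,320,3.5)
goto(623.8,-4.6,320,3.5)
E
```

```text
t: 10.52
ee_pos: [0.4608, 0.0001, 0.1987]
orientation: [2.152, 2.288, 0.001]
ft_force: [0.4, 0.2, -0.0]
opening: 0.998
t: 11.35
ee_pos: [0.4606, 0.0001, 0.1982]
orientation: [-2.153, -2.288, -0.0]
ft_force: [0.2, 0.2, 0.6]
opening: 0.484
t: 12.27
ee_pos: [0.4604, 0.0002, 0.321]
orientation: [2.152, 2.287, 0.001]
ft_force: [0.4, -0.3, -2.5]
opening: 0.483
t 12.27 tcp [4.604e+02 2.000e-01 3.210e+02] yaw 3.49 open 0.483 F [ 0.4 -0.3 -2.5] tilt 0.09| shift [-9.2 99.2  1.2] roll -0.01
t 12.27 tcp [4.604e+02 2.000e-01 3.210e+02] yaw 3.49 open 0.483 F [ 0.4 -0.3 -2.5] tilt 0.09| shift [-14.7 162.8   1.3] roll -0.01
```

```bash
python3 - <<'E'
from h import *
z=np.load("pics/w3.npz");P=world(z,z["d"]);Z=P[...,2]
near=lambda x,y,r:np.hypot(P[...,0]-x,P[...,1]-y)<r
print("riser",rect(P,(Z>.005)&(Z<.02)&near(.649,-.003,.075)))
for y in(.036,-.045):
  m=(Z>.044)&(Z<.06)&near(.624,y,.03)
  if m.any(): print("cheek",rect(P,m))
print("white",rect(P,(z["p"].min(2)>200)&near(.682,-.002,.045)))
# verify the block in the hand
from plant import arm
c=arm.camera_params("wrist");p,d=arm.get_image("wrist");cv2.imwrite("pics/w4.png",p[:,:,::-1])
P=world(c,d);Z=P[...,2];m=(Z>.142)&(Z<.17)&near(.46,0,.06)
if m.any(): print("held",rect(P,m))
p,d=arm.get_image("top");cv2.imwrite("pics/t4.png",p[:,:,::-1])
E
```

```text
riser (array([649.8,  -2.2], dtype=float32), array([117.5,  81.9], dtype=float32), 3.5, 10347, np.float64(12.7))
cheek (array([622.5,  36.4], dtype=float32), array([47. , 10.4], dtype=float32), 4.4, 763, np.float64(54.2))
cheek (array([611.1, -44.9], dtype=float32), array([14.8, 11.3], dtype=float32), 3.5, 264, np.float64(51.7))
white (array([682.6,  -4.3], dtype=float32), array([4. , 0.4], dtype=float32), 1.6, 5, np.float64(12.6))
held (array([459.7,  15.9], dtype=float32), array([63.6, 34. ], dtype=float32), 3.2, 10039, np.float64(159.0))
```

View pics/w4.png

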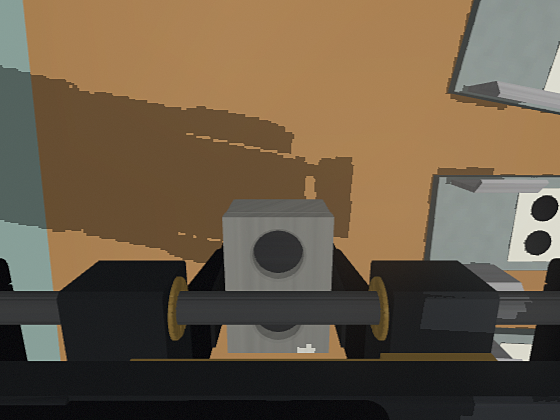

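The block is held upright, wells in line, one at (278,250). Move over bay_a.

```bash
python3 -m inch '{"fingers":[0.8,0.8,0.8,0.8,0.8,0.8,0.8,0.8,0.8,0.8,0.8,0.8],"translation":[[0,8,0],[-2,14,0],[-2,20,0],[-2,24,0],[-2,24,0],[-2,24,0],[-2,20,0],[-2,16,0],[-0.6,9,0],[0,4,0],[0,0,0],[0,0,0]],"roll":[0,0,0,0,0,0,0,0,0,0,0,0]}'
python3 -m inch '{"fingers":[0.8,0.8,0.8,0.8,0.8,0.8],"translation":[[0,0,10],[0,0,15],[0,0,15],[0,0,8],[0,0,0],[0,0,0]],"roll":[0,0,0,0,0,0]}'
python3 - <<'E'
from h import *
goto(624.2,-4.4,210.2,3.5)
from plant import arm
c=arm.camera_params("wrist");p,d=arm.get_image("wrist");cv2.imwrite("pics/w5.png",p[:,:,::-1])
P=world(c,d);Z=P[...,2]
near=lambda x,y,r:np.hypot(P[...,0]-x,P[...,1]-y)<r
m=(Z>.04)&(Z<.062)&near(.624,.036,.03)
if m.any(): print("cheek",rect(P,m))
E
```

```text
t: 13.37
ee_pos: [0.6237, -0.0044, 0.3197]
orientation: [-2.152, -2.287, 0.001]
ft_force: [-0.6, 0.2, -2.7]
opening: 0.48
t: 13.87
ee_pos: [0.624, -0.0045, 0.272]
orientation: [-2.152, -2.288, 0.001]
ft_force: [-0.3, -0.5, -1.4]
opening: 0.487
t 13.87 tcp [624.   -4.5 272. ] yaw 3.49 open 0.487 F [-0.3 -0.5 -1.4] tilt 0.05| shift [ 0.1  0.2 61.8] roll -0.01
cheek (array([622.7,  36.1], dtype=float32), array([46.2, 11. ], dtype=float32), 3.1, 1418, np.float64(54.5))
```

View pics/w5.png

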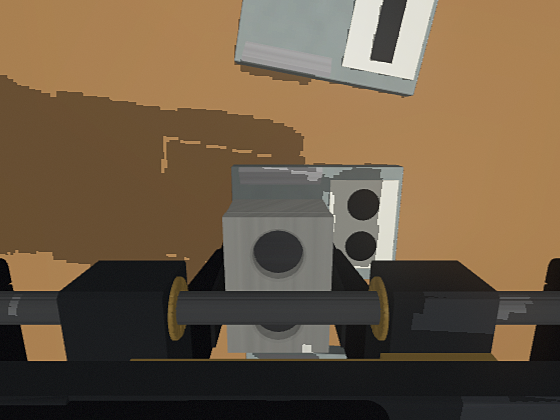

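The block hangs over the two-disc bay (label at (362,225)) and lines up with it. Lower.

```bash
python3 -m inch '{"fingers":[0.8,0.8,0.8,0.8,0.8,0.8,0.8,0.8,0.8,0.8],"translation":[[0,0,5],[0,0,6],[0,0,6],[0,0,6],[0,0,6],[0,0,6],[0,0,5],[0,0,3],[0,0,0],[0,0,0]],"roll":[0,0,0,0,0,0,0,0,0,0]}'
```

```text
t: 14.75
ee_pos: [0.6242, -0.0045, 0.2291]
orientation: [-2.153, -2.288, 0.0]
ft_force: [0.2, 0.3, -2.5]
opening: 0.486
```

```bash
python3 -m inch '{"fingers":[0.8,0.8,0.8,0.8,0.8,0.8,0.8],"translation":[[0,0,4],[0,0,4],[0,0,4],[0,0,3],[0,0,2],[0,0,0],[0,0,0]],"roll":[0,0,0,0,0,0,0]}'
```

```text
t: 15.33
ee_pos: [0.6242, -0.0045, 0.2121]
orientation: [-2.153, -2.288, -0.0]
ft_force: [-0.4, 0.4, -3.2]
opening: 0.482
```

No contact so far; the seat is expected at about 210.2.

```bash
python3 -m inch '{"fingers":[0.8,0.8,0.8,0.8,0.8],"translation":[[0,0,0.8],[0,0,0.6],[0,0,0.4],[0,0,0],[0,0,0]],"roll":[0,0,0,0,0]}'
```

```text
t: 15.75
ee_pos: [0.6242, -0.0045, 0.2104]
orientation: [-2.153, -2.288, -0.0]
ft_force: [0.9, 0.3, -3.1]
opening: 0.483
```

```bash
python3 -m inch '{"fingers":[0.8,0.8,0.8,0.8],"translation":[[0,0,0.5],[0,0,0.4],[0,0,0],[0,0,0]],"roll":[0,0,0,0]}'
```

```text
t: 16.08
ee_pos: [0.6242, -0.0045, 0.2103]
orientation: [2.152, 2.288, 0.001]
ft_force: [-1.8, 1.6, 6.2]
opening: 0.48
```

Seated (+6 N at the expected height). Release and retreat.

```bash
python3 -m inch '{"fingers":[0.4,0.2,0,0,0,0,0,0],"translation":[[0,0,0],[0,0,0],[0,0,0],[0,0,0],[0,0,0],[0,0,0],[0,0,0],[0,0,0]],"roll":[0,0,0,0,0,0,0,0]}'
python3 -m inch '{"fingers":[0,0,0,0,0,0,0,0,0,0,0,0],"translation":[[0,0,-8],[0,0,-20],[0,0,-30],[0,0,-30],[0,0,-30],[0,0,-20],[0,0,-8],[0,-30,0],[0,-40,0],[0,-40,0],[0,-20,0],[0,0,0]],"roll":[0,0,0,0,0,0,0,0,0,0,0,0]}'
python3 - <<'E'
from h import *
goto(500,-4,356,3.5)
from plant import arm
c=arm.camera_params("wrist");p,d=arm.get_image("wrist");cv2.imwrite("pics/w6.png",p[:,:,::-1])
P=world(c,d);Z=P[...,2]
near=lambda x,y,r:np.hypot(P[...,0]-x,P[...,1]-y)<r
print("white pixels z near seat",np.round(np.nanpercentile(Z[near(.624,-.004,.02)],[5,50,95])*1000,1))
for n,m in [("block",(Z>.040)&(Z<.05)&near(.624,-.004,.045)),("riser",(Z>.005)&(Z<.02)&near(.649,-.003,.075))]:
  print(n,rect(P,m))
E
```

```text
t: 16.75
ee_pos: [0.6242, -0.0045, 0.2095]
orientation: [-2.153, -2.288, -0.0]
ft_force: [-0.4, 0.2, -0.3]
opening: 0.973
t: 17.75
ee_pos: [0.4909, -0.0123, 0.3553]
orientation: [-2.151, -2.286, 0.003]
ft_force: [1.3, -0.3, 0.4]
opening: 1.003
t 17.75 tcp [490.9 -12.3 355.3] yaw 3.48 open 1.003 F [ 1.3 -0.3  0.4] tilt 0.17| shift [ 7.7  9.6 -0.7] roll -0.02
white pixels z near seat [40.5 47.7 49.4]
block (array([624.1,  -7. ], dtype=float32), array([70.6, 47.7], dtype=float32), 94.5, 4778, np.float64(48.1))
riser (array([680.9,  -0.8], dtype=float32), array([82.7, 55.1], dtype=float32), 94.9, 3863, np.float64(13.1))
```

View pics/w6.png

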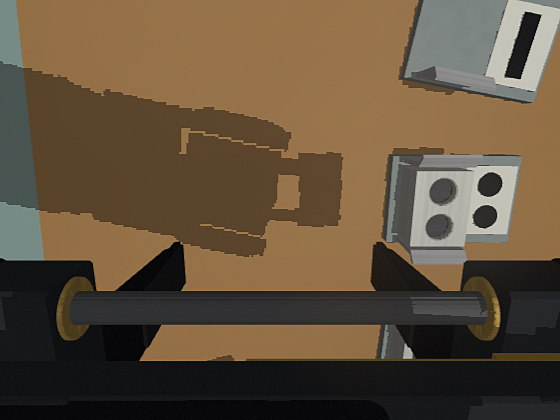

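The block sits flat in the two-disc bay, wells at (442,190) and (440,227), top at 48 mm as expected. One last check from the top camera on the fit and the bystanders.

```bash
python3 -m inch '{"fingers":[0,0,0],"translation":[[0,0,0],[0,0,0],[0,0,0]],"roll":[0,0,0]}'
python3 - <<'E'
from h import *
from plant import arm
z0=np.load("pics/top0.npz")
p,d=arm.get_image("top");cv2.imwrite("pics/t6.png",p[:,:,::-1]);c=arm.camera_params("top")
for n,dd in (("before",z0["d"]),("now",d)):
  P=world(c,dd);Z=P[...,2]
  near=lambda x,y,r:np.hypot(P[...,0]-x,P[...,1]-y)<r
  print(n,"brush",rect(P,win(Z>.02,225,280,345,420)),"spool",rect(P,win(Z>.05,130,200,110,175)))
  for k,m in (("a seat",(Z>.043)&(Z<.051)&near(.624,-.004,.036)),("c",(Z>.041)&(Z<.051)&near(.624,-.137,.036)),("b",(Z>.034)&(Z<.05)&near(.434,.263,.045))):
    try: print(k,rect(P,m))
    except Exception: print(k,"none")
a=p[120:320,100:440,::-1];cv2.imwrite("pics/v6.png",cv2.resize(a,None,fx=2.35,fy=2.35,interpolation=cv2.INTER_CUBIC))
E
```

```text
t: 18.05
ee_pos: [0.4953, -0.0124, 0.3552]
orientation: [-2.153, -2.288, -0.0]
ft_force: [0.1, -0.2, -0.7]
opening: 0.999
before brush (array([ 450.6, -262.9], dtype=float32), array([140.6,  55. ], dtype=float32), 109.8, 1175, np.float64(36.8)) spool (array([675.3, 381.1], dtype=float32), array([71.6, 71.2], dtype=float32), 61.9, 648, np.float64(75.5))
a seat none
c (array([ 634.5, -142.8], dtype=float32), array([57.2, 45.5], dtype=float32), 91.4, 269, np.float64(46.7))
b (array([458.5, 237. ], dtype=float32), array([3.3, 0.6], dtype=float32), 159.2, 4, np.float64(41.9))
now brush (array([ 450.6, -262.7], dtype=float32), array([140.7,  55. ], dtype=float32), 109.6, 1175, np.float64(36.7)) spool (array([675.1, 380.8], dtype=float32), array([71.6, 70.3], dtype=float32), 175.6, 643, np.float64(75.5))
a seat (array([640.3,  -3.5], dtype=float32), array([62. , 12.5], dtype=float32), 93.9, 102, np.float64(47.7))
c (array([ 634.6, -142.8], dtype=float32), array([57.7, 45.6], dtype=float32), 92.1, 279, np.float64(46.6))
b (array([434.8, 266.5], dtype=float32), array([65.7, 45.9], dtype=float32), 82.3, 422, np.float64(41.2))
```

View pics/v6.png

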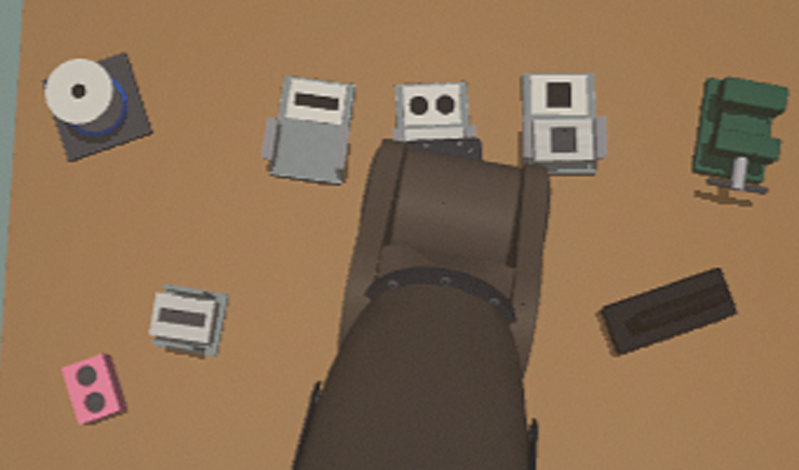

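The visible strip of block_a lies on the bay's axis. block_b, block_c, the brush and the spool are where they were. Handing in.

```bash
python3 -c "
from plant import arm
print(arm.job_done())"
```

```text
the job is handed in; nothing more can be done
None
```

I lifted block_a off the pile by its ends, set it flat on the bench and let go. I then gripped it again by its long sides, lowered it into the two-disc bay until it touched down, released it and backed off. The job was handed in at about 18 s of the 64 s; no verdict is reported.

**Final position:**
- In the wrist camera block_a's top is 48.1 mm above the bench, where 48 mm means fully down.
- The part of it the top camera could see lies within about 1 mm of the bay's axis. The arm hid the rest.
- Its x position (about 624 mm, centred on the seat) comes from the arm's pose at release and the wrist picture.
- The wrist depth fit of the block alone disagreed: 70.6 x 47.7 mm, centred at y = -7 mm, against about -4.4 mm for the seat. I put this down to the fit taking in part of a cheek, as the block is only 64 mm long, and to the arm still moving when the picture was taken.

**Other objects:** block_c, the brush and the spool read the same before and after, within 0.5 mm. block_b was hidden at the start, so it has no direct before-and-after figure. It now reads (434.8, 266.5) mm, about 3.5 mm from where the pile's top was measured, within the 20 mm limit.

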